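# Hold the Geiger probe over the opened source pot

## Robot

A 6-joint arm with a two-finger parallel gripper is mounted at the origin on the work surface. World frame = base frame: x ahead of the robot, y to its left, z up, the work surface at z = 0. Lengths are in m, angles in rad, forces in N, time in s.
With the tool pointing down it reaches from about 0.35 to 0.975 m from the base axis. Payload 4.9 kg.
Tool frame: the origin (TCP) lies between the finger pads, 19 mm behind the fingertips; this is the grasp point; z points along the fingers, y is the line along which they close (so a half turn about z gives the same grasp; the last joint's range is limited). The gripper opens to 85 mm and grips with 20 to 120 N. Pads are 22 mm wide; open, the fingers measure 114 mm over their backs; the gripper's body (76 mm by 85 mm) begins 54 mm behind the grasp point. The pads swing forward as they close: fully open they stand 13 mm farther back than shut.
Start: joints at [1.004, 0.053, 1.613, -0, 1.476, -0.119], TCP at [0.271, 0.563, 0.25] pointing down, gripper open.
Joint ranges: [-3.01, 3.01], [-1.01, 2.22], [0.06, 2.58], [-1.02, 4.17], [0.09, 2.62], [-3.14, 3.14]. Speed limits (rad/s): [2.57, 2.57, 3.14, 3.14, 3.14, 3.14].

## Interface

Orientations are given as a unit quaternion [w, x, y, z].
In Python, from plant import * gives the robot as it stands.
- The arm moves only by the tool jog_arm, never from a script. Its argument "moves" is a list that holds one entry, the list of rows, each a list of 7 numbers: the finger opening in cm, from 0 to 8.54, then the shift along the tool's x, y, z in cm, then the turn, a rotation vector about the tool's x, y, z in rad. A call has 1 to 20 rows; each row shifts and turns the commanded pose from where the row before left it, along the tool's axes as they then stand; what a row does not reach is not made up. A row lasts 1/12 s, in which the tool goes at most 41.7 mm and 7.16 degrees, less where a joint would pass 70% of its speed; a pose out of reach is approached as far as the arm can. A call is refused whole if a number of a shift passes 4.17 or a number of a turn 0.125, either way. A call with a gripper value outside its range is refused whole. The fingers move at their own pace and stop on an object; the grip force is fixed at half the most. Time passes only in rows, so rows that do not move let the fingers close. It gives the time, the measured TCP pose, the force, the opening and the grip force at its end, in the units of the state.
- state(): the state, without advancing time (a new reading comes with each control period).
- grab_frame(name): name is "scene" or "top" or "wrist"; returns a dict with "color" (480x640x3 uint8, blue, green, red), "depth" (480x640 float32, m along the optical axis (not along the pixel's ray), 0 where there is no reading), "fx", "fy", "cx", "cy" (pixels), "R" (3x3) and "t" (3): a world point X has camera coordinates R X + t. Camera axes: x right, y down, z forward; pixel columns grow to the right and rows downward; lengths in m; the calibration is good to about 2 mm. A picture is of the moment at which its call begins.
- job_done(): hands the job in; it is judged then, once.
Trained networks look in a picture, given as the dict that the camera call returned (one of the last four; its "shot" number tells which), for a name from the list of things; names that differ only in an ending like _2 or _b are one class to them, and where a whole thing is asked for, a point or a joint stands for the part that bears it (a point fixed in the world has none). Each returns a list of dicts, best first, with "p" (0 to 1); they miss things now and then, are a little off and sometimes report something else, mostly with a low value. They report only what shows in the picture. A call takes as long as a camera call. They do not tell look-alikes from the thing itself.
- recognise(name, picture): "rect" ([centre column, centre row, width, height] in pixels, round what is visible of it).
- regions_of(name, picture): "pixels" (480x640 bool, what is visible of it) and "rect" ([centre column, centre row, width, height] in pixels, round what is visible of it).
The state is a dict: "time": time; "joint_pos": joint angles; "joint_vel": joint speeds; "joint_efforts": joint torques, N m; "tool_pos": TCP position; "tool_rot": TCP orientation; "contact_force": force on the tool from outside, world axes, zero at the start; "ft_torque": the same for the moment, N m; "gripper_width": opening from 0.0 (shut) to 1.0 (fully open); "grasp_force": force on a finger pad.
Only numpy, scipy, OpenCV 4.12 (cv2) and the standard library are available. Lean on these libraries where they do the work, as an engineer would, in place of code of your own. Each camera call takes 0.05 s, during which the arm holds its last target. There are 200 camera calls.

## Task

Open the squat lead pot by its knob and set the lid gently down flat on the tray or bench, clear of the pot, and let it go. Then lift the Geiger probe by its handle out of the spring clip, carry it over the lead wall without knocking the wall, and finish still holding it there, motionless and upright, its window centred over the open pot about a centimetre above the rim, for the count to be taken. The window is fragile and must not touch anything at any time; drop nothing, leave the tall pot shut, the squat pot standing where it is and everything else undisturbed.

Things in the scene. Friction and masses are not known exactly. Their poses are not given: they have to be found in the camera images.
- probe: Cordless Geiger probe, a round stick 165 mm long, 0.2 kg, upright in the spring clip. Origin: centre of the thin window closing its lower end; z up its axis. From the window up: nose 23 mm diameter (0 to 12 mm), aluminium barrel 27 mm (12 to 80), black collar 42 mm (80 to 88), black ribbed handle 31 mm (88 to 165 mm), gripped for instance 128 mm above the window.
- probe_nose: The window end of the probe, fixed to it: nickel nose 23 mm diameter, 12 mm long, fragile. Same origin and axes as the probe.
- holder: Nickel spring clip on a black iron stand, fixed. Origin on the bench below the clip's axis; z up. The C-shaped clip (31 mm inside, 43 mm outside diameter, rigid) has its flat top at 105 mm, the highest point; the probe's collar rests loosely on it, so the window hangs 25 mm above the bench. The probe comes out straight up, free once lifted 80 mm. Base 100 x 85 x 12 mm.
- wall: Low wall of two grey lead bricks end to end, fixed: 400 mm long (its x), 50 mm thick (its y), 100 mm high. Origin: centre of its underside. It stands on the bench, pointing away from the robot, between the clip stand and the tray; either may be on the left.
- tray: White enamel tray, fixed, 260 mm (its x) by 240 mm (its y), 3 mm thick floor, rim 14 mm high. Origin: centre of its underside. Both pots stand in its far (+x) half, side by side about 124 mm apart along its y in either order; steel forceps lie along its far edge; its near (-x) half is empty.
- pot: The squat lead pot: grey cylinder 64 mm diameter, 55 mm high, bore 40 mm diameter, 22 mm deep, with the small disc source on its floor; loose, 1.5 kg, on the tray floor. Origin: centre of its underside; z up.
- pot_mouth (a point): Centre of the squat pot's mouth, level with its rim, 55 mm above its underside.
- pot_lid: Lid of the squat pot, loose, about 0.3 kg. Origin: centre of the underside of its plug; z up. Plug 34 mm diameter (0 to 6 mm), grey disc 64 mm diameter (6 to 14 mm), black knob 20 mm diameter (14 to 40 mm). Closed, its origin lies 49 mm above the pot's underside. It lifts straight off; set down, it stands on its plug.
- pot_lid_knob (a point): On the axis of the squat pot's lid knob, 36 mm above the lid's origin and 4 mm below the knob's top: TCP height for gripping it (the fingertips then end 3 mm above the disc).
- tall_pot: The other, taller and thinner lead pot: 48 mm diameter, 85 mm high, loose, 1.3 kg. Origin: centre of its underside. To be left shut.
- tall_lid: Lid of the tall pot, 48 mm disc with the same knob; its knob's top is 119 mm above the tall pot's underside. Origin: centre of the underside of its plug. To be left alone.
- forceps: Steel forceps, 200 mm long along their y, 15 mm wide, 7 mm high, lying along the tray's far edge. Bystander.
- bell: Brass timer bell on a black foot, 80 mm diameter, 62 mm high, beside the clip stand. Origin: centre of its underside. Bystander.
- bulb: Frosted glass bulb in its lampholder, 72 mm diameter foot, 122 mm high, beside the clip stand. Origin: centre of its underside. Bystander.
- magnet: Black horseshoe magnet with its steel keeper, lying, 100 x 66 mm, 16 mm high, beside the clip stand. Bystander.
- bar_weight: Black iron bar weight, 34 x 120 mm (its x, y), 34 mm high, with a knob to 52 mm; on the far left of the bench. Bystander.
Mind the look-alikes: they are no part of the job. Leave any blue or turquoise look-alike of the probe alone.

How it is judged:
On the way, in this order (a step that is already met when the one before it is completed fails the run):
1. the squat pot's lid is off, lying flat on the tray or bench, let go (horizontal distance between pot_lid and pot above 0.055 m and height (world z) of pot_lid below 0.012 m and angle between pot_lid's own z axis and vertical below 0.15 rad and linear speed of pot_lid below 0.03 m/s and contact force between pot_lid and the fingers below 0.1 N), for 0.2 s.
2. the probe is lifted out of the clip in the gripper (z of probe in the frame of holder above 0.11 m and contact force between probe and the fingers above 1 N), for 0.05 s.
3. the probe passes over the lead wall (z of probe in the frame of wall above 0.1 m and y of probe in the frame of wall between -0.06 and 0.06 m and x of probe in the frame of wall between -0.22 and 0.22 m).
At the end, for the whole second after the job is handed in: The gripper holds the probe still and upright (0.1 rad), window 4 to 18 mm above the squat pot's rim, within 8 mm of the mouth's centre, touching neither pot nor lid; the squat pot is upright; its lid lies flat on tray or bench at z under 12 mm, over 55 mm from the pot's centre, let go (all of step 1 and z of probe in the frame of pot_mouth between 0.004 and 0.018 m and horizontal distance between probe and pot_mouth below 0.008 m and angle between each of probe, pot's own z axis and vertical below 0.1 rad and linear speed of probe below 0.02 m/s and angular speed of probe below 0.2 rad/s and contact force between probe and the fingers above 1 N and contact force between probe and pot below 0.05 N and contact force between probe and tall_pot below 0.05 N and contact force between probe and pot_lid below 0.05 N and contact force between probe and tall_lid below 0.05 N); the arm keeps its last pose, push and grip.
It fails at once if the probe's window end touches anything (over 1 N) (contact force between probe_nose and anything else above 1 N).
It fails at once if the probe knocks the lead wall (over 3 N) or the arm strikes it (over 20 N) (contact force between probe and wall above 3 N or contact force between the arm and wall above 20 N).
It fails at once if the lid or the probe is dropped (over 0.5 m/s out of the fingers), or the probe tips over (0.7 rad) ((linear speed of pot_lid above 0.5 m/s and contact force between pot_lid and the fingers below 0.1 N) or (linear speed of probe above 0.5 m/s and contact force between probe and the fingers below 0.1 N) or angle between probe's own z axis and vertical above 0.7 rad).
It fails at once if the squat pot is shifted by over 20 mm (distance of pot from where it was at the start of the episode above 0.02 m).
It fails at once if the tall pot, its lid or a bystander is moved by over 15 mm (distance of any of tall_pot, tall_lid, forceps, bell, bulb, magnet, bar_weight from where it was at the start of the episode above 0.015 m).
It also fails if it takes over 61 s, if anything falls off the work surface, if the arm or the gripper's body presses on something with over 40 N, if the wrist force passes 120 N, or if a joint passes its speed limit or range.

## Working session

There is one attempt and no reset: what is moved stays moved. The work goes in short steps, Python scripts to look and compute and a tool call to move; the robot and the scene stay as the last step left them, time stands still between calls to the robot, and variables do not carry over. Pictures are saved under pics/ and viewed, at most 10 in all, crops included, and the job is handed in when it is done.

Besides the shell and the picture viewer there is one more tool, called after "Call:" as name([rows], argument=value, ...), one row to a line, values as JSON. jog_arm: Moves the arm, as the interface text tells. Its arguments: {"type":"object","properties":{"moves":{"type":"array"}},"required":["moves"]}

```bash
mkdir -p pics; ls; cat > h.py <<'E'
from plant import *
import numpy as np, cv2
def world(f,mask):
    v,u=np.nonzero(mask&(f["depth"]>0)); z=f["depth"][v,u]
    c=np.stack([(u-f["cx"])/f["fx"]*z,(v-f["cy"])/f["fy"]*z,z],1)
    return (c-np.array(f["t"]))@np.array(f["R"])
E
python3 - <<'E'
from h import *
s=state();print(s)
for n in("scene","top"):
    f=grab_frame(n);cv2.imwrite(f"pics/{n}0.png",f["color"])
    np.savez(f"{n}0.npz",**{k:f[k] for k in("color","depth","fx","fy","cx","cy","R","t")})
    for k in("probe","holder","wall","tray","pot","pot_lid","tall_pot","tall_lid","forceps","bell","bulb","magnet","bar_weight"):
        for r in regions_of(k,f)[:3]:
            if r["p"]<.3: continue
            w=world(f,r["pixels"])
            if len(w):print(n,k,round(r["p"],2),np.round(r["rect"]).astype(int),"med",np.median(w,0).round(3),"lo",np.percentile(w,2,0).round(3),"hi",np.percentile(w,98,0).round(3))
E
```

```text
pics
{'time': 0.0, 'joint_pos': array([ 1.00396308e+00,  5.33668198e-02,  1.61428919e+00,  1.45487557e-05,
        1.47601660e+00, -1.19001730e-01]), 'joint_vel': array([-6.59636464e-04,  1.55963856e-03,  5.42485900e-04, -8.21647644e-05,
        7.17807069e-04,  1.03141881e-04]), 'joint_efforts': array([ 4.02487121e-04, -3.93700433e+01, -3.70159650e+01, -1.63366867e-04,
        7.37683353e-03, -1.31318956e-05]), 'tool_pos': array([0.27031239, 0.5628706 , 0.24875969]), 'tool_rot': array([-3.56496976e-04,  2.22049878e-01,  9.75034753e-01, -9.76991622e-04]), 'contact_force': array([ 0.55805519,  0.28460407, -0.81293462]), 'ft_torque': array([-0.03407676,  0.01842593,  0.01438028]), 'grasp_force': 0.0, 'gripper_width': 0.9987871445676874}
scene probe 0.78 [272 193  17  62] med [ 0.533 -0.227  0.146] lo [ 0.512 -0.249  0.043] hi [ 0.542 -0.219  0.192]
scene probe 0.71 [227 169  10  56] med [ 0.467 -0.437  0.115] lo [ 0.449 -0.451  0.031] hi [ 0.475 -0.428  0.166]
scene probe 0.56 [246 231  20  72] med [ 0.658 -0.194  0.098] lo [ 0.638 -0.215  0.005] hi [ 0.668 -0.185  0.166]
scene holder 
[... 2115 characters left out ...]
1] lo [0.533 0.156 0.002] hi [0.57  0.177 0.063]
top tall_pot 0.62 [182 253  21  19] med [0.551 0.289 0.051] lo [0.539 0.284 0.011] hi [0.576 0.313 0.086]
top tall_lid 0.61 [174 252  23  22] med [0.561 0.305 0.097] lo [0.54  0.285 0.003] hi [0.584 0.352 0.126]
top forceps 0.88 [208 232  75  11] med [0.623 0.237 0.008] lo [0.615 0.156 0.001] hi [0.636 0.344 0.015]
top bell 0.92 [448 239  38  32] med [ 0.608 -0.332  0.038] lo [ 0.577 -0.37   0.006] hi [ 0.645 -0.301  0.062]
top bulb 0.68 [366 308  30  33] med [ 0.439 -0.136  0.11 ] lo [ 0.413 -0.169  0.004] hi [ 0.472 -0.11   0.124]
top magnet 0.71 [425 325  37  44] med [ 0.414 -0.283  0.014] lo [ 0.363 -0.319 -0.002] hi [ 0.457 -0.238  0.021]
```

```bash
python3 - <<'E'
import cv2
a=cv2.imread("pics/scene0.png");b=cv2.imread("pics/top0.png")
x=cv2.resize(a[130:430,160:580],None,fx=1.9,fy=1.9);cv2.imwrite("pics/s1.png",x)
y=cv2.resize(b[160:380,130:510],None,fx=2.1,fy=2.1);cv2.imwrite("pics/t1.png",y)
E
```

```text
(no output)
```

View pics/s1.png

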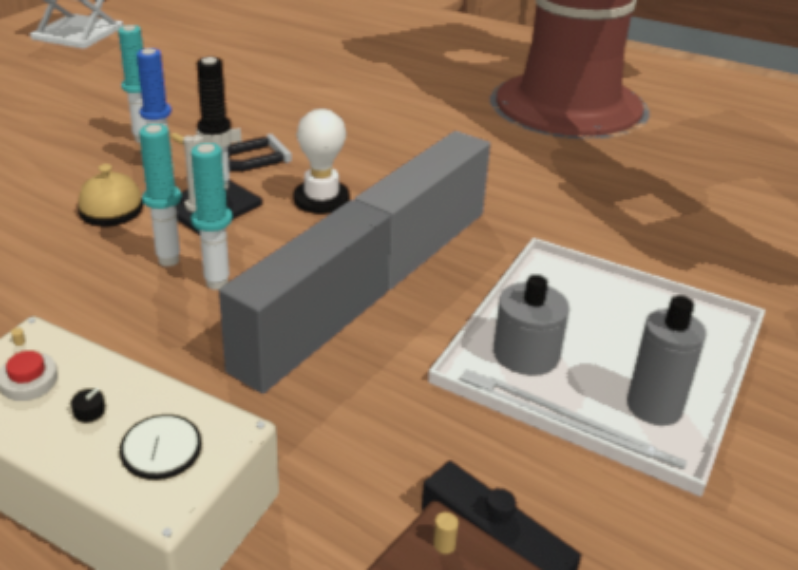

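View pics/t1.png

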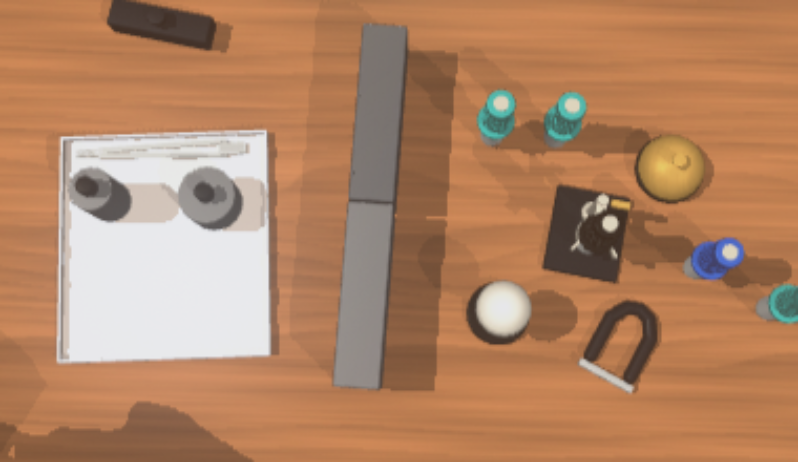

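The scene view shows the one black-handled probe in the clip, at about scene px (272,193). Things it could be taken for are turquoise probes at (227,169), (246,231) and (268,255), and a blue one at (240,173). For the pots, the squat one is at (438,310) and the tall one at (510,329). I choose the black probe in the clip and the squat pot at (438,310).

```bash
cat >> h.py <<'E'
from scipy.optimize import least_squares
def circ(P,r):
    f=lambda c:np.hypot(P[:,0]-c[0],P[:,1]-c[1])-r
    c0=np.median(P[:,:2],0)
    s=least_squares(f,c0,loss="soft_l1",f_scale=.001);return s.x.round(4),np.abs(s.fun).mean().round(4)
def near(f,x,y,r,z0,z1):
    W=world(f,np.ones((480,640),bool))
    k=(np.hypot(W[:,0]-x,W[:,1]-y)<r)&(W[:,2]>z0)&(W[:,2]<z1);return W[k]
def tool(s=None):
    s=s or state();from scipy.spatial.transform import Rotation as R
    q=s["tool_rot"];return np.array(s["tool_pos"]),R.from_quat([q[1],q[2],q[3],q[0]]).as_matrix()
def go(target,yaw=None):
    p,M=tool();print("t",state()["time"],"p",p.round(4),"yaw y-axis",np.degrees(np.arctan2(M[1,1],M[0,1])).round(2),"z",M[:,2].round(4),"shift tool cm",(M.T@(np.array(target)-p)*100).round(2))
E
python3 - <<'E'
from h import *
for n in("scene","top"):
    f=dict(np.load(n+"0.npz"))
    for nm,x,y,r,z0,z1,rad in(("knob",.57,.193,.02,.072,.09,.01),("potside",.57,.193,.045,.01,.05,.032),("tallside",.56,.312,.04,.02,.075,.024),("probe",.528,-.235,.03,.125,.185,.0155)):
        P=near(f,x,y,r,z0,z1)
        if len(P)>8:print(n,nm,len(P),circ(P,rad),"top",P[:,2].max())
    # tops
    for nm,x,y,z0,z1 in(("knobtop",.565,.193,.089,.1),("probetop",.528,-.235,.183,.2)):
        P=near(f,x,y,.04,z0,z1)
        if len(P):print(nm,len(P),P.mean(0).round(4))
go([.567,.193,.25])
E
python3 - <<'E'
import cv2
a=cv2.imread("pics/scene0.png")
cv2.imwrite("pics/c1.png",cv2.resize(a[150:270,215:315],None,fx=5,fy=5,interpolation=2))
E
```

```text
scene knob 104 (array([0.5638, 0.1891]), np.float64(0.0007)) top 0.08980251023611811
scene potside 646 (array([0.5637, 0.189 ]), np.float64(0.0007)) top 0.04995036809066289
scene tallside 835 (array([0.563 , 0.3102]), np.float64(0.0007)) top 0.07464368110202958
scene probe 356 (array([ 0.5431, -0.2198]), np.float64(0.0042)) top 0.18484324474723438
knobtop 69 [0.5664 0.1899 0.0918]
probetop 101 [ 0.5282 -0.2329  0.1887]
top knob 27 (array([0.5636, 0.1881]), np.float64(0.0014)) top 0.08988110973914576
top potside 89 (array([0.5637, 0.188 ]), np.float64(0.0011)) top 0.0496105899652397
top tallside 131 (array([0.5421, 0.2718]), np.float64(0.0062)) top 0.07476289024291767
top probe 81 (array([ 0.5232, -0.2396]), np.float64(0.0008)) top 0.18495770274774462
knobtop 50 [0.5626 0.1874 0.0924]
probetop 171 [ 0.5224 -0.2386  0.1904]
t 1.4 p [0.2706 0.5634 0.25  ] yaw y-axis 64.34 z [ 0.  0. -1.] shift tool cm [-42.75 -20.55   0.  ]
```

View pics/c1.png

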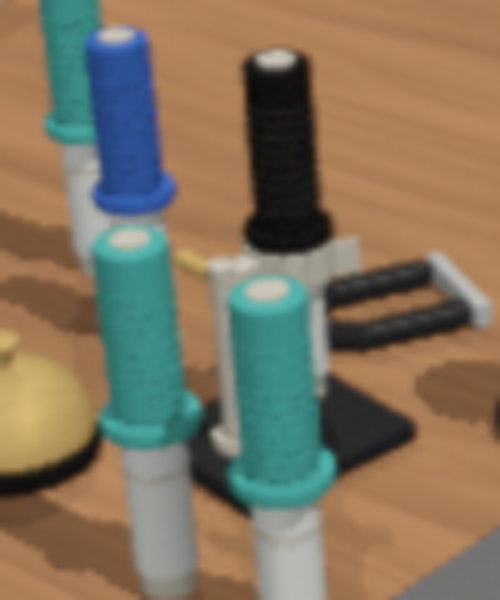

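The crop shows the black ribbed probe in the nickel clip at about scene px (271,180), with turquoise and blue ones around it. Moving above the squat pot's knob.

Call:
jog_arm([
  [[5, -3.04, -1.48, 0, 0, 0, 0], [5, -3.04, -1.48, 0, 0, 0, 0], [5, -3.04, -1.48, 0, 0, 0, 0], [5, -3.04, -1.48, 0, 0, 0, 0], [5, -3.04, -1.48, 0, 0, 0, 0], [5, -3.04, -1.48, 0, 0, 0, 0], [5, -3.04, -1.48, 0, 0, 0, 0], [5, -3.04, -1.48, 0, 0, 0, 0], [5, -3.04, -1.48, 0, 0, 0, 0], [5, -3.04, -1.48, 0, 0, 0, 0], [5, -3.04, -1.48, 0, 0, 0, 0], [5, -3.04, -1.48, 0, 0, 0, 0], [5, -3.04, -1.48, 0, 0, 0, 0], [5, -3.04, -1.48, 0, 0, 0, 0], [5, 0, 0, 0, 0, 0, 0], [5, 0, 0, 0, 0, 0, 0]],
])

```text
time: 2.73
tool_pos: [0.5652, 0.191, 0.2499]
tool_rot: [-0.0, 0.223, 0.975, 0.0]
contact_force: [-0.1, 0.8, -0.5]
gripper_width: 0.583
grasp_force: 0.0
```

```bash
python3 - <<'E'
from h import *
go([.5637,.1887,.088])
f=grab_frame("wrist");cv2.imwrite("pics/w1.png",f["color"])
for nm,x,y,r,z0,z1 in(("knobtop",.5637,.189,.02,.085,.1),("disc",.5637,.189,.04,.06,.075)):
    P=near(f,x,y,r,z0,z1);print(nm,len(P),P.mean(0).round(4) if len(P) else 0, np.percentile(P,[2,98],axis=0).round(4) if len(P) else 0)
E
```

```text
t 2.7333 p [0.5652 0.191  0.2499] yaw y-axis 64.17 z [-5.e-04  3.e-04 -1.e+00] shift tool cm [ 0.03 -0.28 16.19]
knobtop 646 [0.5643 0.1878 0.091 ] [[0.556  0.1789 0.0866]
 [0.5735 0.1964 0.0929]]
disc 4888 [0.5633 0.1883 0.0655] [[0.5357 0.1591 0.0638]
 [0.5934 0.2162 0.0672]]
```

View pics/w1.png

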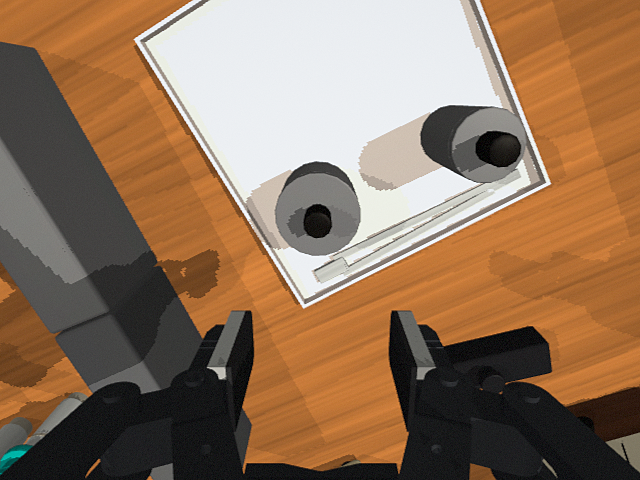

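Call:
jog_arm([
  [[5, 0, -0.16, 2.5, 0, 0, 0], [5, 0, -0.16, 2.5, 0, 0, 0], [5, 0, 0, 2.5, 0, 0, 0], [5, 0, 0, 2.5, 0, 0, 0], [5, 0, 0, 2.0, 0, 0, 0], [5, 0, 0, 1.8, 0, 0, 0], [5, 0, 0, 1.4, 0, 0, 0], [5, 0, 0, 0.9, 0, 0, 0], [5, 0, 0, 0, 0, 0, 0], [1, 0, 0, 0, 0, 0, 0], [1, 0, 0, 0, 0, 0, 0], [1, 0, 0, 0, 0, 0, 0], [1, 0, 0, 0, 0, 0, 0], [1, 0, 0, 0, 0, 0, 0], [1, 0, 0, 0, 0, 0, 0]],
])

```text
time: 4.03
tool_pos: [0.5643, 0.1897, 0.091]
tool_rot: [0.001, 0.222, 0.975, 0.001]
contact_force: [-0.1, -0.1, 6.3]
gripper_width: 0.209
grasp_force: 59.1
```

```bash
python3 - <<'E'
from h import *
go([.43,.25,.12]);print(state()["grasp_force"],state()["gripper_width"])
E
```

```text
t 4.0333 p [0.5643 0.1897 0.091 ] yaw y-axis 64.34 z [ 2.8e-03  8.0e-04 -1.0e+00] shift tool cm [14.71 -0.38 -2.94]
59.10944223403931 0.20857090077868212
```

Call:
jog_arm([
  [[1, 0, 0, -0.5, 0, 0, 0], [1, 0, 0, -1, 0, 0, 0], [1, 0, 0, -1.5, 0, 0, 0], [1, 0, 0, -1, 0, 0, 0], [1, 1, 0, 0, 0, 0, 0], [1, 2, 0, 0, 0, 0, 0], [1, 2.5, -0.1, 0, 0, 0, 0], [1, 2.5, -0.1, 0, 0, 0, 0], [1, 2.5, -0.1, 0, 0, 0, 0], [1, 2.2, -0.1, 0, 0, 0, 0], [1, 1.3, 0, 0, 0, 0, 0], [1, 0.7, 0, 0, 0, 0, 0], [1, 0, 0, 0, 0, 0, 0], [1, 0, 0, 0, 0, 0, 0]],
])

```text
time: 5.2
tool_pos: [0.4292, 0.2495, 0.1291]
tool_rot: [0.0, 0.222, 0.975, 0.0]
contact_force: [0.4, 1.1, -3.1]
gripper_width: 0.21
grasp_force: 58.8
```

```bash
python3 - <<'E'
from h import *
go([.43,.25,.042]);s=state();print(s["grasp_force"],s["gripper_width"],s["contact_force"])
f=grab_frame("scene")
P=near(f,.431,.25,.06,.05,.135);print(np.percentile(P,[1,25,50,75,99],axis=0).round(4))
cv2.imwrite("pics/s2.png",cv2.resize(f["color"][180:420,360:620],None,fx=2.3,fy=2.3))
f=grab_frame("wrist");cv2.imwrite("pics/w2.png",f["color"])
E
```

```text
t 5.2 p [0.4292 0.2495 0.1291] yaw y-axis 64.36 z [ 9.e-04 -2.e-04 -1.e+00] shift tool cm [-0.04  0.08  8.71]
58.82870256900787 0.20996345708812847 [ 0.44597248  1.09802901 -3.08923313]
[[0.4138 0.2209 0.0974]
 [0.433  0.2387 0.1038]
 [0.44   0.2511 0.105 ]
 [0.4473 0.265  0.1219]
 [0.4619 0.2804 0.1341]]
```

View pics/s2.png

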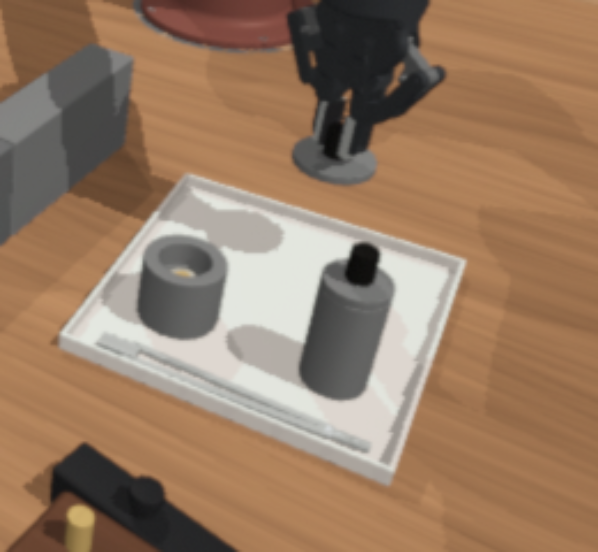

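Call:
jog_arm([
  [[1, -0.7, 0.35, 1.0, 0, 0, 0], [1, -0.6, 0.3, 2.0, 0, 0, 0], [1, 0, 0, 2.0, 0, 0, 0], [1, 0, 0, 1.4, 0, 0, 0], [1, 0, 0, 1.0, 0, 0, 0], [1, 0, 0, 0.6, 0, 0, 0], [1, 0, 0, 0.3, 0, 0, 0], [1, 0, 0, 0.2, 0, 0, 0], [1, 0, 0, 0, 0, 0, 0], [1, 0, 0, 0.1, 0, 0, 0], [1, 0, 0, 0.1, 0, 0, 0], [1, 0, 0, 0, 0, 0, 0]],
])

```text
time: 6.3
tool_pos: [0.4437, 0.2499, 0.0425]
tool_rot: [0.0, 0.222, 0.975, 0.0]
contact_force: [0.4, 0.8, -4.1]
gripper_width: 0.21
grasp_force: 58.9
```

Call:
jog_arm([
  [[1, 0, 0, 0.1, 0, 0, 0], [1, 0, 0, 0.1, 0, 0, 0], [1, 0, 0, 0, 0, 0, 0]],
])

```text
time: 6.55
tool_pos: [0.4439, 0.2499, 0.0419]
tool_rot: [-0.0, 0.222, 0.975, -0.0]
contact_force: [-5.6, -2.0, 8.8]
gripper_width: 0.207
grasp_force: 60.3
```

Call:
jog_arm([
  [[2.4, 0, 0, 0, 0, 0, 0], [3, 0, 0, 0, 0, 0, 0], [5, 0, 0, 0, 0, 0, 0], [5, 0, 0, 0, 0, 0, 0], [5, 0, 0, 0, 0, 0, 0], [5, 0, 0, -1, 0, 0, 0], [5, 0, 0, -2, 0, 0, 0], [5, 0, 0, -3, 0, 0, 0], [5, 0, 0, -4, 0, 0, 0], [5, 0, 0, -4, 0, 0, 0], [5, 0, 0, -4, 0, 0, 0], [5, 0, 0, -4, 0, 0, 0], [5, 0, 0, -2, 0, 0, 0], [5, 0, 0, 0, 0, 0, 0]],
])

```text
time: 7.72
tool_pos: [0.4459, 0.2507, 0.2884]
tool_rot: [0.005, 0.222, 0.975, 0.004]
contact_force: [0.4, -0.1, 0.2]
gripper_width: 0.586
grasp_force: 0.0
```

```bash
python3 - <<'E'
from h import *
go([.5235,-.2385,.30])
for n in("wrist","scene"):
    f=grab_frame(n)
    for nm,z0,z1 in(("disc",.01,.025),("knobtop",.035,.055)):
        P=near(f,.444,.25,.045,z0,z1)
        if len(P):print(n,nm,len(P),P.mean(0).round(4),np.percentile(P,[2,98],axis=0).round(4))
    P=near(f,.5637,.188,.05,.01,.05)
    if len(P)>20:print(n,"pot",len(P),circ(P,.032))
    P=near(f,.5637,.188,.04,.053,.065)
    if len(P)>20:print(n,"rim",len(P),P.mean(0),np.percentile(P,[2,98],axis=0).round(4))
E
```

```text
t 7.7167 p [0.4459 0.2507 0.2884] yaw y-axis 64.35 z [ 0.0121  0.0046 -0.9999] shift tool cm [-28.18 -40.73  -1.29]
wrist disc 3184 [0.444  0.2492 0.0165] [[0.4162 0.22   0.0146]
 [0.4737 0.2773 0.0181]]
wrist knobtop 402 [0.4447 0.2488 0.0418] [[0.4363 0.2399 0.0369]
 [0.4538 0.2574 0.0438]]
wrist pot 2124 (array([0.565 , 0.1876]), np.float64(0.0091))
wrist rim 2069 [0.56356495 0.18817025 0.05720501] [[0.5346 0.1588 0.0537]
 [0.5937 0.2172 0.0589]]
scene disc 452 [0.4525 0.2478 0.0171] [[0.4199 0.2216 0.0115]
 [0.477  0.2732 0.0229]]
scene knobtop 82 [0.4485 0.2509 0.0413] [[0.4371 0.2421 0.0355]
 [0.4558 0.2597 0.0449]]
scene pot 826 (array([0.5643, 0.1891]), np.float64(0.0037))
scene rim 517 [0.56768678 0.19059965 0.05744679] [[0.5362 0.161  0.0532]
 [0.5958 0.2196 0.0599]]
```

Call:
jog_arm([
  [[6, -1.0, -1.5, 0, 0, 0, 0], [6, -2.1, -3.0, 0, 0, 0, 0], [6, -2.1, -3.0, 0, 0, 0, 0], [6, -2.1, -3.0, 0, 0, 0, 0], [6, -2.1, -3.0, 0, 0, 0, 0], [6, -2.1, -3.0, 0, 0, 0, 0], [6, -2.1, -3.0, 0, 0, 0, 0], [6, -2.1, -3.0, 0, 0, 0, 0], [6, -2.1, -3.0, 0, 0, 0, 0], [6, -2.1, -3.0, 0, 0, 0, 0], [6, -2.1, -3.0, 0, 0, 0, 0], [6, -2.1, -3.0, 0, 0, 0, 0], [6, -2.1, -3.0, 0, 0, 0, 0], [6, -2.0, -3.0, 0, 0, 0, 0], [6, 0, -0.2, 0, 0, 0, 0], [6, 0, 0, 0, 0, 0, 0], [6, 0, 0, 0, 0, 0, 0]],
])

```text
time: 9.23
tool_pos: [0.5206, -0.2385, 0.278]
tool_rot: [-0.002, 0.222, 0.975, 0.001]
contact_force: [0.8, 0.6, -0.2]
gripper_width: 0.702
grasp_force: 0.0
```

```bash
python3 - <<'E'
from h import *
go([.5235,-.2385,.153])
f=grab_frame("wrist");cv2.imwrite("pics/w3.png",f["color"])
for nm,r,z0,z1 in(("top",.03,.18,.2),("collar",.03,.108,.118),("clip",.03,.098,.107)):
    P=near(f,.5235,-.2385,r,z0,z1)
    if len(P):print(nm,len(P),P.mean(0).round(4),np.percentile(P,[2,98],axis=0).round(4))
W=world(f,np.ones((480,640),bool));C=f["color"].reshape(-1,3)[(f["depth"]>0).ravel()]
k=(np.hypot(W[:,0]-.5235,W[:,1]+.2385)<.03)&(W[:,2]>.18)&(C.min(1)>120)
print("white cap",k.sum(),W[k].mean(0).round(4))
E
```

```text
t 9.2333 p [ 0.5206 -0.2385  0.278 ] yaw y-axis 64.32 z [-0.003   0.0025 -1.    ] shift tool cm [-0.31  0.12 12.5 ]
top 2566 [ 0.5227 -0.2389  0.1891] [[ 0.5099 -0.2528  0.1818]
 [ 0.5372 -0.2256  0.1914]]
collar 865 [ 0.5152 -0.2356  0.1123] [[ 0.5045 -0.2589  0.1092]
 [ 0.5362 -0.2199  0.1163]]
clip 238 [ 0.5118 -0.234   0.1037] [[ 0.5018 -0.2591  0.0985]
 [ 0.5331 -0.2129  0.1065]]
white cap 692 [ 0.5246 -0.2396  0.1905]
```

View pics/w3.png

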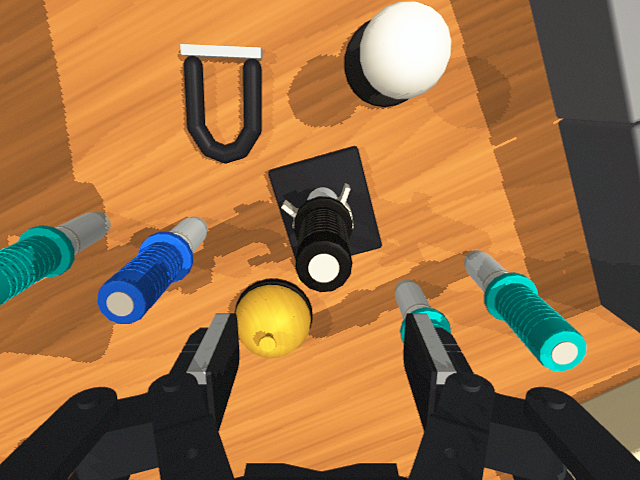

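Call:
jog_arm([
  [[6, -0.2, 0.1, 1.0, 0, 0, 0], [6, -0.1, 0, 2.0, 0, 0, 0], [6, 0, 0, 2.0, 0, 0, 0], [6, 0, 0, 2.0, 0, 0, 0], [6, 0, 0, 2.0, 0, 0, 0], [6, 0, 0, 1.5, 0, 0, 0], [6, 0, 0, 1.2, 0, 0, 0], [6, 0, 0, 0.8, 0, 0, 0], [6, 0, 0, 0, 0, 0, 0], [6, 0, 0, 0, 0, 0, 0]],
])

```text
time: 10.12
tool_pos: [0.5246, -0.2392, 0.155]
tool_rot: [-0.0, 0.222, 0.975, 0.0]
contact_force: [0.7, -0.5, -1.0]
gripper_width: 0.701
grasp_force: 0.0
```

```bash
python3 - <<'E'
from h import *
go([.524,-.239,.153]);print(state()["contact_force"])
E
```

```text
t 10.1167 p [ 0.5246 -0.2392  0.155 ] yaw y-axis 64.38 z [-1.e-04  1.e-04 -1.e+00] shift tool cm [ 0.07 -0.01  0.2 ]
[ 0.66198052 -0.5086139  -0.99921868]
```

Well aligned; closing the fingers.

Call:
jog_arm([
  [[5, 0, 0, 0.2, 0, 0, 0], [4, 0, 0, 0, 0, 0, 0], [3.5, 0, 0, 0, 0, 0, 0], [3, 0, 0, 0, 0, 0, 0], [2, 0, 0, 0, 0, 0, 0], [2, 0, 0, 0, 0, 0, 0], [2, 0, 0, 0, 0, 0, 0], [2, 0, 0, 0, 0, 0, 0]],
])

```text
time: 10.78
tool_pos: [0.5251, -0.2399, 0.1541]
tool_rot: [0.001, 0.222, 0.975, -0.0]
contact_force: [0.9, 1.2, 5.2]
gripper_width: 0.353
grasp_force: 58.9
```

```bash
python3 - <<'E'
from h import *
go([.524,-.239,.153]);s=state();print(s["contact_force"],s["ft_torque"],s["grasp_force"],s["gripper_width"])
E
```

```text
t 10.7833 p [ 0.5251 -0.2399  0.1541] yaw y-axis 64.34 z [ 1.4e-03 -7.0e-04 -1.0e+00] shift tool cm [0.14 0.03 0.11]
[0.93310292 1.18237169 5.22228405] [ 0.11384084  0.10434642 -0.01342942] 58.91311526298523 0.3534395510315638
```

Call:
jog_arm([
  [[2, 0, 0, -0.3, 0, 0, 0], [2, 0, 0, -0.5, 0, 0, 0], [2, 0, 0, -0.7, 0, 0, 0], [2, 0, 0, -0.5, 0, 0, 0], [2, 0, 0, 0, 0, 0, 0], [2, 0, 0, 0, 0, 0, 0]],
])

```text
time: 11.28
tool_pos: [0.5248, -0.2399, 0.1735]
tool_rot: [0.0, 0.222, 0.975, -0.0]
contact_force: [0.6, -0.3, -2.6]
gripper_width: 0.349
grasp_force: 59.3
```

```bash
python3 - <<'E'
from h import *
go([.525,-.24,.153]);s=state();print(s["contact_force"],s["ft_torque"])
f=grab_frame("scene")
P=near(f,.525,-.24,.04,.132-.01,.142-.002);print("collar?",len(P))
P=near(f,.525,-.24,.03,.185,.22);print(len(P),P.mean(0))
P=near(f,.525,-.24,.03,.106,.117); print("barrel",len(P),circ(P,.0135) if len(P)>5 else 0)
E
```

```text
t 11.2833 p [ 0.5248 -0.2399  0.1735] yaw y-axis 64.34 z [ 8.e-04 -5.e-04 -1.e+00] shift tool cm [-0.03 -0.    2.05]
[ 0.63365282 -0.29928786 -2.63491649] [ 0.00754562 -0.01570792  0.02165372]
collar? 131
169 [ 0.53461897 -0.23838366  0.2009247 ]
barrel 67 (array([ 0.5231, -0.2369]), np.float64(0.0024))
```

Call:
jog_arm([
  [[2, 0, 0, -0.5, 0, 0, 0], [2, 0, 0, -1, 0, 0, 0], [2, 0, 0, -1, 0, 0, 0], [2, 0, 0, -1, 0, 0, 0], [2, 0, 0, -1, 0, 0, 0], [2, 0, 0, -1, 0, 0, 0], [2, 0, 0, -1, 0, 0, 0], [2, 0, 0, -1, 0, 0, 0], [2, 0, 0, -1.5, 0, 0, 0], [2, 0, 0, -2, 0, 0, 0], [2, 0, 0, -2, 0, 0, 0], [2, 0, 0, -1, 0, 0, 0], [2, 0, 0, -0.5, 0, 0, 0], [2, 0, 0, 0, 0, 0, 0], [2, 0, 0, 0, 0, 0, 0]],
])

```text
time: 12.58
tool_pos: [0.5243, -0.2396, 0.3172]
tool_rot: [-0.001, 0.222, 0.975, 0.0]
contact_force: [-1.0, 0.4, -3.2]
gripper_width: 0.348
grasp_force: 59.3
```

```bash
python3 - <<'E'
from h import *
go([.564,.188,.30]);s=state();print(s["contact_force"],s["grasp_force"])
f=grab_frame("scene")
cv2.imwrite("pics/s3.png",cv2.resize(f["color"][100:300,180:400],None,fx=2.7,fy=2.7))
x,y=tool()[0][:2]
for z0 in np.arange(.15,.26,.01):
    P=near(f,x,y,.045,z0,z0+.01)
    if len(P)>8:
        print(round(z0,3),len(P),P.min(0).round(4),circ(P,.0135))
E
```

```text
t 12.5833 p [ 0.5243 -0.2396  0.3172] yaw y-axis 64.34 z [-9.e-04  6.e-04 -1.e+00] shift tool cm [14.94 40.26  1.74]
[-0.99220268  0.35167673 -3.21885661] 59.30703341960907
0.19 44 [ 0.518  -0.2451  0.1904] (array([ 0.5404, -0.2253]), np.float64(0.0029))
0.2 56 [ 0.5149 -0.2456  0.2002] (array([ 0.5389, -0.2221]), np.float64(0.0043))
0.21 56 [ 0.5133 -0.2433  0.2101] (array([ 0.5387, -0.2216]), np.float64(0.0034))
0.22 61 [ 0.5177 -0.2468  0.2202] (array([ 0.5393, -0.2219]), np.float64(0.0035))
0.23 57 [ 0.5134 -0.244   0.2308] (array([ 0.5394, -0.2225]), np.float64(0.0039))
0.24 59 [ 0.5145 -0.2447  0.2402] (array([ 0.5377, -0.2203]), np.float64(0.0036))
0.25 61 [ 0.5166 -0.2444  0.2502] (array([ 0.5402, -0.2229]), np.float64(0.0038))
0.26 44 [ 0.5152 -0.2443  0.2604] (array([ 0.5409, -0.2221]), np.float64(0.0034))
```

View pics/s3.png

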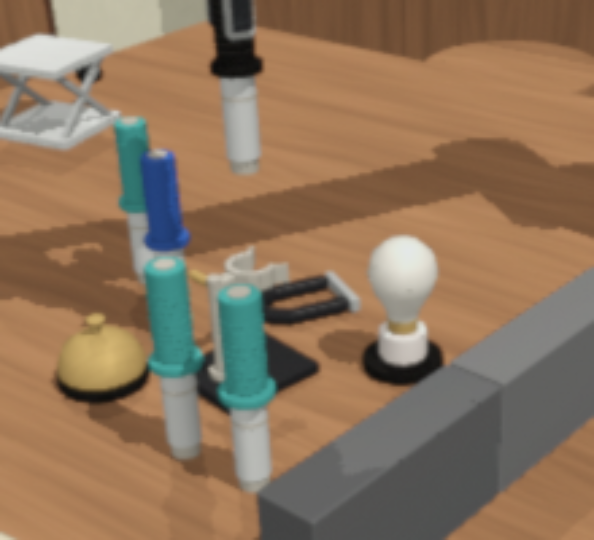

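The probe hangs upright in the fingers at crop (240,120), with the clip empty. Carrying it over the wall.

Call:
jog_arm([
  [[2, 0.3, 0.8, 0, 0, 0, 0], [2, 0.6, 1.6, 0, 0, 0, 0], [2, 0.9, 2.4, 0, 0, 0, 0], [2, 1.0, 2.7, 0, 0, 0, 0], [2, 1.0, 2.7, 0, 0, 0, 0], [2, 1.0, 2.7, 0, 0, 0, 0], [2, 1.0, 2.7, 0, 0, 0, 0], [2, 1.0, 2.7, 0, 0, 0, 0], [2, 1.0, 2.7, 0, 0, 0, 0], [2, 1.0, 2.7, 0, 0, 0, 0], [2, 1.0, 2.7, 0, 0, 0, 0], [2, 1.0, 2.7, 0, 0, 0, 0], [2, 1.0, 2.7, 0, 0, 0, 0], [2, 1.0, 2.7, 0, 0, 0, 0], [2, 1.0, 2.7, 0, 0, 0, 0], [2, 0.7, 1.8, 0, 0, 0, 0], [2, 0.4, 1.0, 0, 0, 0, 0], [2, 0, 0.3, 0, 0, 0, 0], [2, 0, 0, 0, 0, 0, 0], [2, 0, 0, 0, 0, 0, 0]],
])

```text
time: 14.3
tool_pos: [0.5646, 0.1873, 0.3175]
tool_rot: [-0.0, 0.222, 0.975, -0.0]
contact_force: [0.0, 0.2, -2.5]
gripper_width: 0.348
grasp_force: 59.5
```

```bash
cat >> h.py <<'E'
def axis(f,c,z0,z1,r=.0135):
    # fit barrel with tilt; start nearest to given axis
    P=near(f,*c,.02,z0,z1);zm=(z0+z1)/2
    g=lambda a:np.hypot(P[:,0]-a[0]-a[2]*(P[:,2]-zm),P[:,1]-a[1]-a[3]*(P[:,2]-zm))-r
    s=least_squares(g,[c[0],c[1],0,0],loss="soft_l1",f_scale=.0007);return len(P),s.x.round(4),np.abs(s.fun).mean()
def window(f,c,lo):
    P=near(f,*c,.02,lo,.4);return P[:,2].min()
E
python3 - <<'E'
from h import *
go([.5638,.188,.197]);s=state();print(s["contact_force"],s["grasp_force"])
p=tool()[0];w=p[2]-.129
for n in("scene","top"):
    f=grab_frame(n)
    print(n,axis(f,p[:2],w+.014,w+.075),"bottom",window(f,p[:2],w-.03))
    P=near(f,.5638,.188,.045,.01,.05);print("pot",circ(P,.032))
    if n=="scene":cv2.imwrite("pics/s4.png",cv2.resize(f["color"][180:380,350:610],None,fx=2.7,fy=2.7))
E
```

```text
t 14.3 p [0.5646 0.1873 0.3175] yaw y-axis 64.3 z [-8.e-04 -8.e-04 -1.e+00] shift tool cm [ 0.1   0.04 12.05]
[ 0.0283283   0.24262001 -2.5008271 ] 59.53092277050018
scene (640, array([0.5627, 0.1889, 0.0014, 0.0014]), np.float64(0.0007419384075079791)) bottom 0.1885576212219056
pot (array([0.5642, 0.1891]), np.float64(0.0036))
top (7, array([ 0.5563,  0.1907, -0.1941,  0.0926]), np.float64(5.8966289384977865e-05)) bottom 0.19322856669129257
pot (array([0.5387, 0.1942]), np.float64(0.0093))
```

View pics/s4.png

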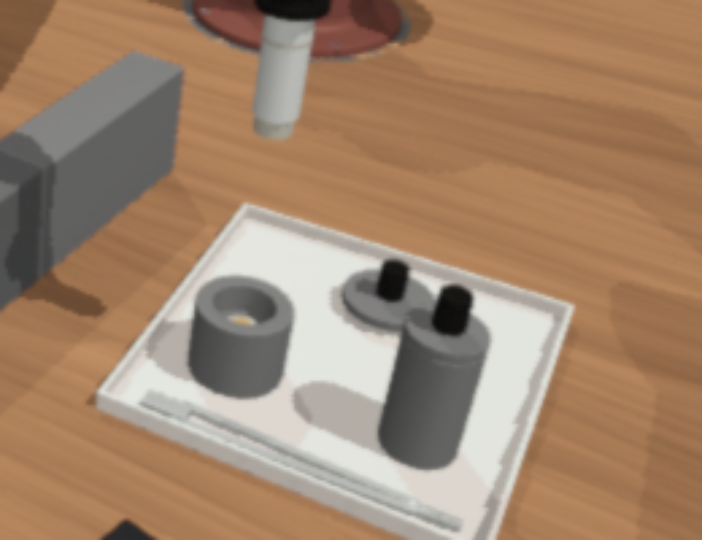

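Lid lies flat clear of the pot, pot open, probe upright above at crop (280,80). Lowering.

Call:
jog_arm([
  [[2, -0.05, 0, 0.6, 0, 0, 0], [2, 0, 0, 1.2, 0, 0, 0], [2, 0, 0, 1.6, 0, 0, 0], [2, 0, 0, 1.8, 0, 0, 0], [2, 0, 0, 1.8, 0, 0, 0], [2, 0, 0, 1.5, 0, 0, 0], [2, 0, 0, 1.2, 0, 0, 0], [2, 0, 0, 0.9, 0, 0, 0], [2, 0, 0, 0.6, 0, 0, 0], [2, 0, 0, 0.4, 0, 0, 0], [2, 0, 0, 0, 0, 0, 0], [2, 0, 0, 0, 0, 0, 0], [2, 0, 0, 0, 0, 0, 0]],
])

```text
time: 15.48
tool_pos: [0.5658, 0.188, 0.2031]
tool_rot: [0.001, 0.222, 0.975, 0.0]
contact_force: [0.2, 0.2, -2.2]
gripper_width: 0.352
grasp_force: 59.5
```

```bash
python3 - <<'E'
from h import *
go([.5638,.188,.197]);s=state();print(s["contact_force"],s["grasp_force"])
p=tool()[0];w=p[2]-.129
f=grab_frame("scene")
print(axis(f,p[:2],w+.014,w+.075))
P=near(f,.5638,.188,.04,.01,.05);print("pot",circ(P,.032))
P=near(f,p[0],p[1],.02,.06,.12);print("bottom",np.sort(P[:,2])[:12].round(4))
P=near(f,.5638,.188,.034,.05,.061);print("rim",np.percentile(P[:,2],[50,90]))
W=world(f,np.ones((480,640),bool))
P=near(f,.444,.249,.036,.008,.025);print("lid disc",P.mean(0),len(P))
P=near(f,.563,.3102,.03,.02,.075);print("tall",circ(P,.024))
E
```

```text
t 15.4833 p [0.5658 0.188  0.2031] yaw y-axis 64.34 z [ 1.8e-03  3.0e-04 -1.0e+00] shift tool cm [ 0.18 -0.09  0.61]
[ 0.21968753  0.18820271 -2.19715235] 59.53579366207123
(502, array([ 0.5641,  0.1896,  0.0036, -0.0011]), np.float64(0.000715150282720677))
pot (array([0.5641, 0.1891]), np.float64(0.0037))
bottom [0.0601 0.0733 0.0746 0.0747 0.0749 0.0749 0.075  0.075  0.0755 0.0756
 0.0763 0.0763]
rim [0.05764918 0.05919826]
lid disc [0.45245165 0.24778022 0.01704198] 461
tall (array([0.5629, 0.3101]), np.float64(0.0007))
```

Call:
jog_arm([
  [[2, 0, 0, 0.2, 0, 0, 0], [2, 0, 0, 0.2, 0, 0, 0], [2, 0, 0, 0.1, 0, 0, 0], [2, 0, 0, 0, 0, 0, 0], [2, 0, 0, 0, 0, 0, 0], [2, 0, 0, 0, 0, 0, 0], [2, 0, 0, 0, 0, 0, 0], [2, 0, 0, 0, 0, 0, 0], [2, 0, 0, 0, 0, 0, 0], [2, 0, 0, 0, 0, 0, 0]],
])

```text
time: 16.37
tool_pos: [0.5652, 0.1879, 0.1971]
tool_rot: [0.0, 0.222, 0.975, 0.0]
contact_force: [-0.0, 0.2, -2.8]
gripper_width: 0.347
grasp_force: 59.5
```

```bash
python3 - <<'E'
from h import *
go([.5638,.188,.197]);s=state();print(s["contact_force"],s["joint_vel"].round(4))
p=tool()[0];f=grab_frame("scene");w=p[2]-.129
a=axis(f,p[:2],w+.014,w+.075);print(a)
P=near(f,p[0],p[1],.02,.061,.12);z=np.sort(P[:,2])[:8].round(4);print("bottom",z)
if abs(a[1][0]-.564)<.003 and abs(a[1][1]-.189)<.003 and .193<p[2]<.202: print(job_done())
E
```

```text
t 16.3667 p [0.5652 0.1879 0.1971] yaw y-axis 64.34 z [ 1.e-04  0.e+00 -1.e+00] shift tool cm [ 0.13 -0.05  0.01]
[-0.03209141  0.22495928 -2.82653194] [-0.0001  0.0002 -0.001  -0.0002  0.0024 -0.0008]
(494, array([5.632e-01, 1.894e-01, 2.200e-03, 4.000e-04]), np.float64(0.0006823576078346607))
bottom [0.0673 0.0678 0.0686 0.0688 0.0691 0.0692 0.0692 0.0693]
the job is handed in; nothing more can be done
None
```

The job is handed in (no verdict came back): the squat pot's lid lies flat on the tray, let go and clear of the pot, and the probe is held still and upright about 1 cm above the open pot's rim, within about 1 mm of its centre.

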